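# Stop the coffee packer, clear its catch tray, reset its selector

## Task

The packer has finished a batch: turn its selector knob to the red stop mark, and only then move every coffee brick from the catch tray into the blue tote, lying down and not standing on end, and pull the blue batch card up out of its sprung holder and put it in the tote with them. Once all of it is in the tote, turn the selector to the yellow mark ready for the next batch. Do not knock about the mug, tin and tamper that stand behind the tray.

Things in the scene. Friction and masses are not known exactly. Their poses are not given: they have to be found in the camera images.
- packer: bench coffee packer, fixed. Origin on the table at the foot of the middle of its outfeed face; x away from the robot at yaw 0, y towards its tower, z up. White housing x -160 to 160, y 0 to 200 mm with a flat deck on top at z 100 mm; grey tower behind it at y 200 to 370, 265 mm high; catch tray on its -y side. On the deck: selector at x -60, y 90; card holder at x 40, y 50 mm
- catch_tray (a point): centre of the steel catch tray's floor top (z 6 mm), axes as the packer's; the tray is fixed to the packer, 300 (x) x 330 (y) mm, with lips only 18 mm above the table on three sides, the packer's housing on the fourth (+y)
- selector (a joint): angle of the selector knob in rad, growing clockwise seen from above. Four sprung detents marked by coloured dots on the deck, 47 mm from its axis: 0 = red (stop), 0.6 = blue, 1.2 = yellow, 1.8 = green; end stops just beyond red and green. Left between two marks it springs to the nearer one; 0.1 to 0.2 N m turns it past a detent. Starts at blue, yellow or green
- selector_grip (a point): grip point of the selector, on its upright axis, 30.5 mm above the deck, turning with it; x is the direction of its white pointer line. Black knob: skirt 60 mm across and 9.5 mm high, on it an upright bar grip 54 (x) x 14 (y) mm, its top 40.5 mm above the deck; pinch the bar across its 14 mm
- card_c (a point): centre of the blue rigid batch card with white paper patches, 10 (x) x 60 (y) x 110 (z) mm, 0.07 kg. It starts upright on the deck in the holder (steel slot 42 mm high, 74 mm along y), its upper 68 mm free; a sprung roller in a groove near its foot holds it: pull straight up, about 6 to 12 N over the first 5 mm, 45 mm clears the slot. Grip its upper part across the 10 mm
- tote: loose blue open tote, 280 (x) x 220 (y) x 80 (z) mm, walls and floor 5 mm, 0.9 kg; origin at the centre of its underside, z up
- brick1_c (a point): vacuum-packed coffee brick, a rigid brown block with a cream label band: 45 (x) x 80 (y) x 40 (z) mm, about 0.1 kg; this point is its centre, y along its length, z up as it lies. It starts lying in the catch tray (some bricks are absent in some runs)
- brick2_c (a point): vacuum-packed coffee brick, a rigid brown block with a cream label band: 45 (x) x 80 (y) x 40 (z) mm, about 0.1 kg; this point is its centre, y along its length, z up as it lies. It starts lying in the catch tray (some bricks are absent in some runs)
- brick3_c (a point): vacuum-packed coffee brick, a rigid brown block with a cream label band: 45 (x) x 80 (y) x 40 (z) mm, about 0.1 kg; this point is its centre, y along its length, z up as it lies. It starts lying in the catch tray (some bricks are absent in some runs)
- brick4_c (a point): vacuum-packed coffee brick, a rigid brown block with a cream label band: 45 (x) x 80 (y) x 40 (z) mm, about 0.1 kg; this point is its centre, y along its length, z up as it lies. It starts lying in the catch tray (some bricks are absent in some runs)
- brick5_c (a point): vacuum-packed coffee brick, a rigid brown block with a cream label band: 45 (x) x 80 (y) x 40 (z) mm, about 0.1 kg; this point is its centre, y along its length, z up as it lies. It starts lying in the catch tray (some bricks are absent in some runs)
- mug: bystander: yellow enamel mug, 84 mm across, 80 mm high, standing behind the tray; origin at its underside
- tamper: bystander: steel coffee tamper, 58 mm across, 90 mm high, standing behind the tray; origin at its underside
- tin: bystander: red coffee tin, 74 mm across, 100 mm high, standing behind the tray; origin at its underside
Not all that is in view belongs to the job. What is shaped like the part that bears brick5_c but pink or purple is not meant. What is shaped like the part that bears brick2_c but green or orange is not meant.

How it is judged:
By the outcome, as a careful person would: the job done as asked, in the order asked, and still so for the second after the job is handed in, with the robot touching nothing.
Of brick1, brick2, brick3, brick4, brick5 only 3 to 5 are there at a start; the rules pass over those that are not, and their reading is None.
At some moment in a run one of brick1, brick2, brick3, brick4, brick5, tote may be knocked a few centimetres aside while the robot is not near it.
Once in a run the grip may slacken for a moment while it holds something.
It also fails if it takes over 210 s, if anything falls off the work surface, if the arm or the gripper's body presses on something with over 40 N, if the wrist force passes 120 N, or if a joint passes its speed limit or range.

## Robot

A 6-joint arm with a two-finger parallel gripper is mounted at the origin on the work surface. World frame = base frame: x ahead of the robot, y to its left, z up, the work surface at z = 0. Lengths are in m, angles in degrees, forces in N, time in s.
With the tool pointing down it reaches from about 0.4 to 0.825 m from the base axis. Payload 7 kg.
Tool frame: the origin (TCP) lies midway between the tips of the shut fingers; the grasp point (between the pads) lies 19 mm behind it; z points along the fingers, y is the line along which they close (so a half turn about z gives the same grasp; the last joint's range is limited). The gripper opens to 88 mm and grips with 3 to 60 N. Pads are 19 mm wide; open, the fingers measure 130 mm over their backs; the gripper's body (78 mm by 193 mm) begins 47 mm behind the grasp point.
Start: joints at [87.84, 20.546, 0.682, 0, -70.136, -16.507], TCP at [0.216, 0.639, 0.227] pointing down, gripper open.
Joint ranges: [-176.03, 176.03], [-82.01, 121.73], [-58.28, 71.71], [-173.87, 95.51], [-174.79, -0.11], [-173.66, 173.66]. Speed limits (degrees/s): [136.94, 136.94, 172.46, 180, 180, 180].

## Interface

Orientations are given as a 3x3 rotation matrix whose columns are the frame's x, y, z axes.
In Python, from rig import robot gives the robot as it stands. Calls block until the motion is done:
- robot.goto(position, orientation): joint-space move of the TCP to a pose.
- robot.servo_line(position, ori=None, speed=0.15): straight line of the TCP; ori=None keeps the orientation; speed is the mean speed in m/s.
- robot.movej(angles): joint-space move.
- robot.move_gripper(opening): opening from 0.0 (shut) to 1.0 (fully open); the grip force is fixed at half the most; returns when the fingers have stopped.
- robot.dwell(seconds).
- robot.ik(position, orientation): joint angles nearest the present ones, or None.
- robot.grab_frame(name): name is "scene" or "top" or "wrist"; returns (picture, depth): 384x512x3 uint8, red, green, blue; 384x512 float32, m along the optical axis (not along the pixel's ray), 0 where there is no reading.
- robot.camera_info(name): a dict with "vfov" (degrees; the focal length in pixels is half the picture's height over the tangent of half this angle, whatever the lens; pixels are square), "cx", "cy" (the principal point, pixels), "k1" (the pictures are not rectified: a ray, as slopes to the right and down, at radius r is drawn at 1 + k1 r^2 times it, then the intrinsics apply), "view" (4x4, takes a point from world to camera coordinates); the wrist camera has in their place "T_tool_cam" (4x4, takes a point from camera to tool coordinates, whose origin is the TCP and whose axes are the flange's). Camera axes: x right, y down, z forward; pixel columns grow to the right and rows downward; lengths in m; the calibration is good to about 2 mm. A picture is of the moment at which its call begins: read the wrist's pose just before it. camera_info takes no time and is no camera call.
A pose or a line that the arm cannot do raises robot.Unreachable and nothing moves.
- robot.job_done(): hands the job in; it is judged then, once.
Readings, each from a call of its own:
- robot.read_t(): time.
- robot.read_qpos(): joint angles.
- robot.read_qvel(): joint speeds.
- robot.read_effort(): joint torques, N m.
- robot.read_position(): TCP position.
- robot.read_tcp_rot(): TCP orientation.
- robot.read_force(): force on the tool from outside, world axes, zero at the start.
- robot.read_ft_torque(): the same for the moment, N m.
- robot.read_grip_width(): opening from 0.0 (shut) to 1.0 (fully open).
- robot.read_finger_force(): force on a finger pad.
Only numpy, scipy, OpenCV 4.12 (cv2) and the standard library are available. Lean on these libraries where they do the work, as an engineer would, in place of code of your own. Each camera call takes 0.05 s, during which the arm holds its last target. There are 200 camera calls.

## Working session

There is one attempt and no reset: what is moved stays moved. The work goes in short steps, each a Python script; the robot and the scene stay as the last script left them, time stands still between calls to the robot, and variables do not carry over. Pictures are saved under pics/ and viewed, at most 14 in all, crops included, and the job is handed in when it is done.

```bash
ls; mkdir -p pics
cat > h.py <<'E'
import numpy as np, cv2
from rig import robot
def grab(name):
    ci=robot.camera_info(name)
    if name=='wrist':
        T=np.eye(4);T[:3,:3]=robot.read_tcp_rot();T[:3,3]=robot.read_position()
        cw=T@np.array(ci['T_tool_cam'])
    else: cw=np.linalg.inv(np.array(ci['view']))
    im,d=robot.grab_frame(name)
    f=192/np.tan(np.radians(ci['vfov'])/2)
    K=np.array([[f,0,ci['cx']],[0,f,ci['cy']],[0,0,1]])
    return dict(im=im,d=d,cw=cw,K=K,k1=ci['k1'])
def rays(g,uv):
    uv=np.asarray(uv,float).reshape(-1,1,2)
    s=cv2.undistortPoints(uv,g['K'],np.array([g['k1'],0,0,0,0.])).reshape(-1,2)
    return np.c_[s,np.ones(len(s))]
def plane(g,uv,z):
    r=rays(g,uv)@g['cw'][:3,:3].T;o=g['cw'][:3,3]
    return o+r*((z-o[2])/r[:,2])[:,None]
def cloud(g):
    v,u=np.mgrid[0:384,0:512]
    r=rays(g,np.c_[u.ravel(),v.ravel()])
    p=(r*g['d'].reshape(-1,1))@g['cw'][:3,:3].T+g['cw'][:3,3]
    p[g['d'].ravel()==0]=np.nan
    return p.reshape(384,512,3)
def save(im,n,s=1.5):
    cv2.imwrite('pics/'+n,cv2.resize(im[...,::-1],None,fx=s,fy=s,interpolation=cv2.INTER_CUBIC))
E
python3 - <<'E'
from h import *
for n in('top','scene'):
    g=grab(n);save(g['im'],n+'1.png');np.savez('/tmp/'+n,**g)
    print(n,g['cw'].round(3).tolist(),g['K'][0,0],g['k1'])
print(robot.read_t(),robot.read_tcp_rot(),robot.read_grip_width())
E
```

```text
pics
top [[-0.008, -0.998, 0.066, 0.418], [-1.0, 0.008, -0.001, 0.041], [0.001, -0.066, -0.998, 1.075], [0.0, 0.0, 0.0, 1.0]] 390.2192484816806 -0.03280259986707807
scene [[-0.203, 0.601, -0.773, 1.389], [0.979, 0.117, -0.166, 0.224], [-0.01, -0.79, -0.613, 0.849], [0.0, 0.0, 0.0, 1.0]] 486.15956364550976 -0.048629413138389574
0.1 [[ 9.47370247e-01 -3.20139826e-01 -3.28270977e-04]
 [-3.20139948e-01 -9.47369060e-01 -1.50906538e-03]
 [ 1.72118160e-04  1.53473629e-03 -9.99998807e-01]] 0.9994975379470793
```

View pics/top1.png

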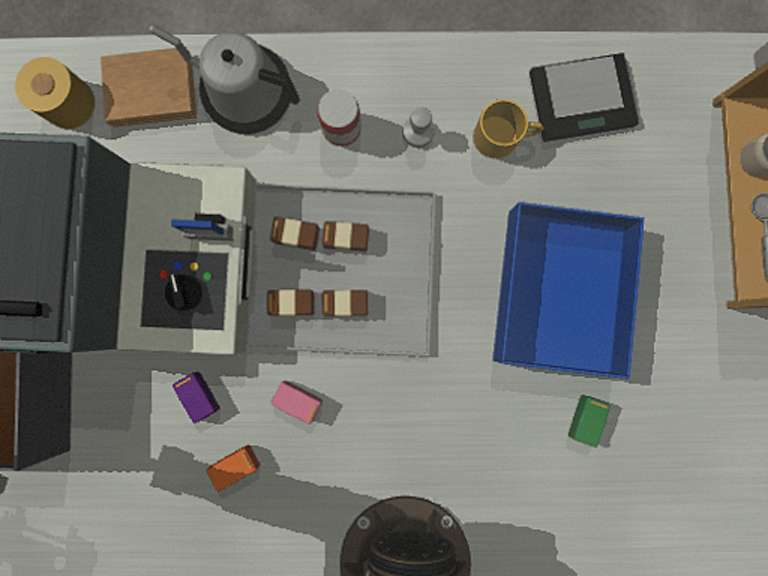

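View pics/scene1.png

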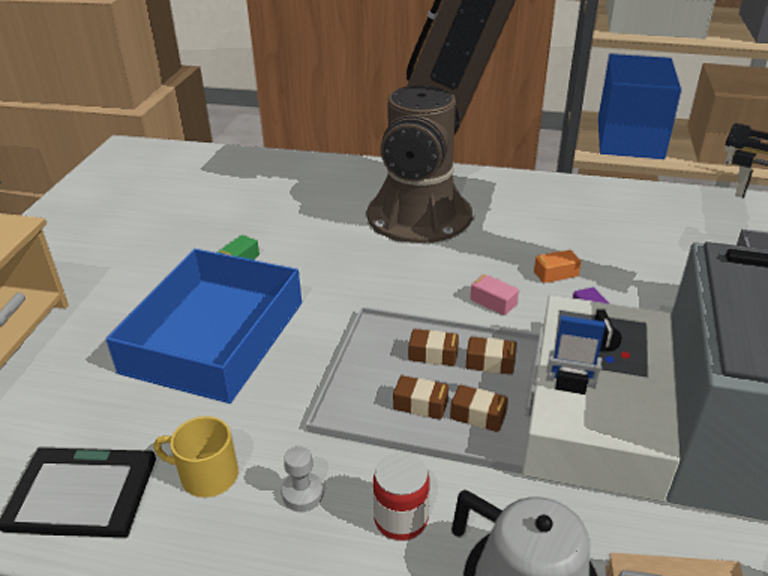

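The top view shows four brown bricks at about (295,232), (345,235), (290,302) and (345,302). The knob is at (183,290), the dots are red (164,274), blue (178,266), yellow (194,267) and green (207,276), and the card is at (197,225). The tote is at (570,290). Pink, purple, green and orange blocks are decoys. Next I'll measure all of these.

```bash
cat >> h.py <<'E'
def hsv(g): return cv2.cvtColor(g['im'],cv2.COLOR_RGB2HSV)
def dots(g,box=None):
    """coloured dots on deck plane z=.1; returns dict name->xyz"""
    H=hsv(g);P=cloud(g);ok=np.abs(P[...,2]-.1)<.012
    out={}
    for n,lo,hi in(('red',172,6),('blue',105,130),('yellow',18,32),('green',45,85)):
        h=H[...,0];m=((h>=lo)|(h<=hi)) if lo>hi else((h>=lo)&(h<=hi))
        m=(m&(H[...,1]>140)&(H[...,2]>70)&ok).astype(np.uint8)
        c,l,s,ce=cv2.connectedComponentsWithStats(m)
        out[n]=[(s[i,4],ce[i].round(1).tolist(),plane(g,[ce[i]],.1)[0].round(4).tolist()) for i in range(1,c) if s[i,4]>5]
    return out
def bricks(g):
    """brick top faces by height+position: cluster of depth pts at brick-top height"""
    P=cloud(g);H=hsv(g)
    brown=((H[...,0]<22)&(H[...,1]>50))
    m=(brown&(P[...,2]>.036)&(P[...,2]<.056)).astype(np.uint8)
    m=cv2.morphologyEx(m,cv2.MORPH_CLOSE,np.ones((5,5)))
    c,l,s,ce=cv2.connectedComponentsWithStats(m);r=[]
    for i in range(1,c):
        if s[i,4]<60: continue
        p=P[(l==i)&(m>0)];p=p[(p[:,2]>.036)&(p[:,2]<.056)]
        b=cv2.minAreaRect((p[:,:2]*1000).astype(np.float32))
        w,h=b[1];a=b[2]+(0 if w>=h else 90)
        r.append((np.round(b[0],1).tolist(),round(max(w,h),1),round(min(w,h),1),round((a+90)%180-90,1),round(np.median(p[:,2])*1000,1),ce[i].round().tolist()))
    return r
def tote(g):
    P=cloud(g);H=hsv(g)
    m=(H[...,0]>100)&(H[...,0]<130)&(H[...,1]>120)&(P[...,2]>.070)&(P[...,2]<.09)&(P[...,1]<.1)
    p=P[m];b=cv2.minAreaRect((p[:,:2]*1000).astype(np.float32));return b,len(p)
E
python3 - <<'E'
from h import *
for n in('top','scene'):
    g=dict(np.load('/tmp/'+n+'.npz'))
    print(n)
    for k,v in dots(g).items(): print(k,v)
    for b in bricks(g): print(b)
    print(tote(g))
    P=cloud(g)
    # deck extents
    m=(np.abs(P[...,2]-.1)<.004)&(P[...,1]>.15)&(P[...,1]<.6)&(P[...,0]>.3)&(P[...,0]<.8)
    p=P[m];print('deck',len(p),cv2.minAreaRect((p[:,:2]*1000).astype(np.float32)),np.median(p[:,2]))
    for nm,(u,v) in dict(tin=(338,112),tamper=(420,115),mug=(500,125)).items():
        if n=='top': print(nm,P[int(v/1.5),int(u/1.5)].round(3))
E
```

```text
top
red [(np.int32(8), [215.4, 82.0], [0.7677, 0.1333, 0.1]), (np.int32(24), [108.5, 182.5], [0.5116, 0.403, 0.1])]
blue [(np.int32(24), [118.0, 176.7], [0.5261, 0.3791, 0.1])]
yellow [(np.int32(22), [129.1, 177.1], [0.5249, 0.351, 0.1])]
green [(np.int32(18), [137.9, 183.7], [0.5079, 0.3285, 0.1])]
([869.0, 461.7], 172.2, 119.1, -85.3, np.float64(36.9), [96.0, 56.0])
([830.2, 600.1], 94.8, 36.8, -33.2, np.float64(46.7), [49.0, 71.0])
([648.7, -631.0], 397.0, 82.9, -2.1, np.float64(39.9), [497.0, 129.0])
([793.5, -190.6], 75.0, 33.7, 58.6, np.float64(46.0), [339.0, 77.0])
([750.2, -162.9], 78.2, 27.8, 56.5, np.float64(46.6), [327.0, 96.0])
([594.3, 213.2], 44.2, 32.4, -11.9, np.float64(46.1), [185.0, 153.0])
([584.8, 133.4], 146.2, 46.7, 87.5, np.float64(45.4), [220.0, 156.0])
([466.1, 199.4], 77.5, 42.6, 89.5, np.float64(45.7), [194.0, 201.0])
([465.2, 88.2], 50.3, 42.5, 89.5, np.float64(45.5), [238.0, 201.0])
([464.0, 124.2], 40.0, 31.8, 0.3, np.float64(45.6), [219.0, 202.0])
([173.6, 300.9], 79.4, 45.2, -60.5, np.float64(39.5), [154.0, 313.0])
(((481.761474609375, -291.79412841796
[... 731 characters left out ...]
.9, np.float64(45.3), [280.0, 140.0])
([177.2, 306.0], 77.5, 48.0, -63.5, np.float64(41.0), [372.0, 173.0])
([526.7, -615.9], 228.9, 111.9, 34.6, np.float64(41.4), [16.0, 207.0])
([469.0, 105.4], 79.9, 47.8, -89.7, np.float64(46.1), [288.0, 228.0])
([468.8, 202.7], 79.0, 48.6, 89.4, np.float64(46.0), [327.0, 233.0])
([590.4, 150.2], 172.3, 50.8, 85.7, np.float64(46.5), [300.0, 265.0])
([823.0, 465.7], 160.9, 29.9, -80.6, np.float64(37.2), [448.0, 377.0])
(((482.59735107421875, -288.608642578125), (223.70962524414062, 283.6040344238281), 82.41862487792969), 1241)
deck 6582 ((545.4202880859375, 429.16424560546875), (311.3659973144531, 324.81634521484375), 86.99664306640625) 0.10177098370536403
```

```bash
cat >> h.py <<'E'
def down(yaw,tilt=0):
    """tool pointing down, tool y (closing line) at world yaw deg; tilt about packer x (body away from tower)"""
    a=np.radians(yaw);y=np.array([np.cos(a),np.sin(a),0]);z=np.array([0,0,-1.]);R=np.c_[np.cross(y,z),y,z]
    if tilt: R=cv2.Rodrigues(np.array([np.cos(YAW),np.sin(YAW),0])*np.radians(tilt))[0]@R
    return R
YAW=np.radians(-2.9)
def best(pos,yaw,tilt=0):
    """the half-turn variant nearest the present joints"""
    q0=np.array(robot.read_qpos());c=[]
    for y in(yaw,yaw+180):
        q=robot.ik(pos,down(y,tilt))
        if q is not None: c.append((np.abs(np.array(q)-q0).max(),y))
    return down(min(c)[1],tilt)
E
python3 - <<'E'
from h import *
print(np.array(robot.camera_info('wrist')['T_tool_cam']).round(3))
p=robot.read_position();robot.servo_line([p[0],p[1],.42],speed=.25)
pos=[.45,.33,.42];robot.goto(pos,best(pos,104))
print(robot.read_qpos(),robot.read_t())
g=grab('wrist');save(g['im'],'w1.png');np.savez('/tmp/w1',**g)
for k,v in dots(g).items(): print(k,v)
P=cloud(g)
for z in(.1,.265):
  p=P[(np.abs(P[...,2]-z)<.006)&(P[...,1]>.2)]
  print(z,len(p), p.min(0) if len(p) else 0)
E
```

```text
[[-0.    -0.952 -0.305  0.083]
 [ 1.    -0.    -0.     0.   ]
 [ 0.    -0.305  0.952 -0.158]
 [ 0.     0.     0.     1.   ]]
[ 5.64027743e+01  5.80419874e+00  5.84397099e+00 -9.81431915e-03
 -9.00726931e+01  4.75955994e+01] 2.4667
red [(np.int32(84), [215.7, 79.5], [0.5116, 0.404, 0.1])]
blue [(np.int32(85), [235.6, 73.0], [0.526, 0.3802, 0.1])]
yellow [(np.int32(80), [256.1, 79.4], [0.5246, 0.3521, 0.1])]
green [(np.int32(75), [269.1, 96.7], [0.5075, 0.33, 0.1])]
0.1 24564 [0.2119469  0.26765305 0.09401634]
0.265 1273 [0.43942663 0.51959846 0.2590554 ]
```

View pics/w1.png

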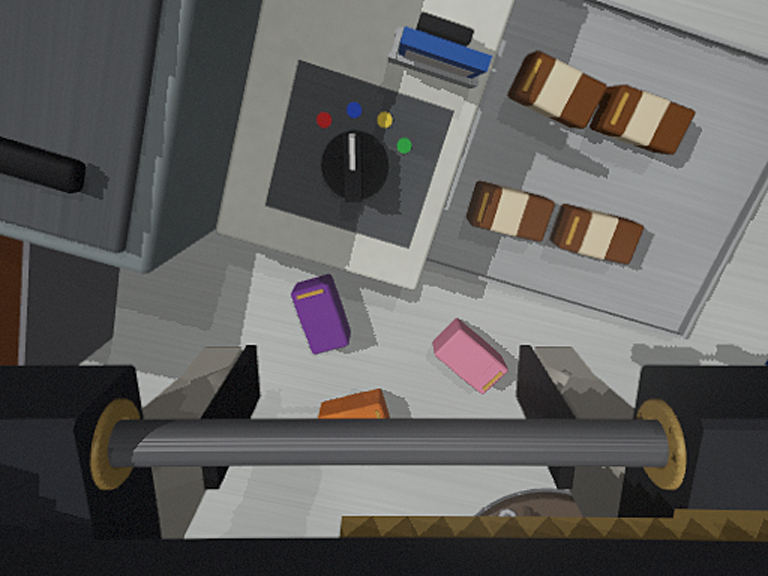

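The pointer stands at blue. The dots at (323,120), (353,109), (385,119) and (404,145) agree between the two cameras to about 1 mm, so the packer pose is good. At red the gripper body would meet the card and at blue it comes near the tower. I'll pinch the bar 10 mm behind the axis, turn to 8° short of red, and let the detent finish.

```bash
cat >> h.py <<'E'
SEL=np.array([.4804,.3677]);RED=48.8
def kpose(ang,off,yaw0):
    a=np.radians(ang);return SEL+off*np.array([np.cos(a),np.sin(a)]),down(ang+yaw0)
def turn(angs,off,yaw0,z=.115):
    """pinch bar at world pointer angle angs[0], turn through angs, release, rise"""
    p,R=kpose(angs[0],off,yaw0)
    robot.goto([*p,.25],R);robot.move_gripper(1.0)
    robot.servo_line([*p,z],speed=.12)
    print('down F',np.round(robot.read_force(),1))
    robot.move_gripper(0);print('width mm',robot.read_grip_width()*88,np.round(robot.read_force(),1))
    for a in angs[1:]:
        p,R=kpose(a,off,yaw0);robot.servo_line([*p,z],R,speed=.04)
        print(a,'F',np.round(robot.read_force(),1),'T',np.round(robot.read_ft_torque(),2))
    robot.move_gripper(1.0);robot.servo_line([*p,.25],speed=.2)
E
python3 - <<'E'
from h import *
turn([14.4,22,31,40.5],-.010,90)
pos=[.45,.33,.42];robot.goto(pos,down(104))
g=grab('wrist');save(g['im'][20:200,150:350],'w2.png',3);print(robot.read_t());np.savez('/tmp/w2',**g)
E
```

```text
down F [ 0.  -0.3  0.2]
width mm 13.704220772747151 [-1.7  4.  -0.2]
22 F [-3.2  4.1 -1. ] T [ 1.73  0.83 -0.  ]
31 F [-2.9  4.7 -0.3] T [1.73 0.89 0.11]
40.5 F [-3.1  1.2  1.9] T [0.5  1.02 0.05]
11.6
```

View pics/w2.png

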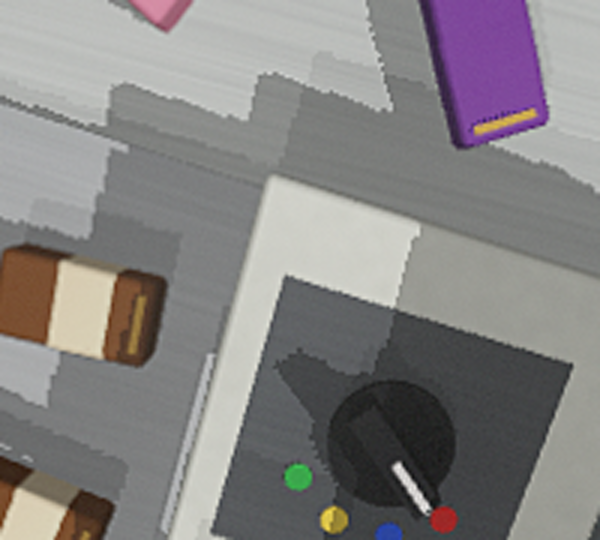

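The knob now points at red: the pointer tip is beside the red dot at (443,520). Next I'll locate the bricks by their cream bands in the wrist view.

```bash
cat >> h.py <<'E'
def bands(g,zc=.046):
    """cream label bands on brick tops -> [x,y,closing yaw deg(brick x axis),long,short,px]"""
    P=cloud(g);H=hsv(g);Z=P[...,2]
    inn=(np.abs(Z-zc)<.007)&(P[...,1]>.0)&(P[...,1]<.29)&(P[...,0]>.37)&(P[...,0]<.72)
    m=(inn&(H[...,1]<100)&(H[...,2]>110)).astype(np.uint8)
    m=cv2.morphologyEx(m,cv2.MORPH_OPEN,np.ones((3,3)))
    n,l,s,ce=cv2.connectedComponentsWithStats(m);r=[]
    for i in range(1,n):
        if s[i,4]<80: continue
        c=max(cv2.findContours((l==i).astype(np.uint8),0,2)[0],key=len)[:,0]
        w=plane(g,c,zc)[:,:2]*1000
        (x,y),(a,b),t=cv2.minAreaRect(w.astype(np.float32))
        if b>a:t+=90
        r.append([round(x/1000,4),round(y/1000,4),round((t+90)%180-90,1),round(max(a,b),1),round(min(a,b),1),ce[i].round().tolist()])
    return r
def look(p=(.42,.15,.40),yaw=100):
    robot.goto(list(p),best(p,yaw));robot.dwell(.2);return grab('wrist')
E
python3 - <<'E'
from h import *
robot.goto([.45,.2,.42],best([.45,.2,.42],180))
print(robot.read_qpos(),robot.read_tcp_rot()[:,0])
g=grab('wrist');save(g['im'],'w3.png')
for b in bands(g):print(b)
t=grab('top');print(tote(t),robot.read_t())
E
```

```text
[ 4.68962165e+01 -9.04928449e-01 -1.25869739e+00 -2.89477464e-03
 -8.97080572e+01 -4.69496495e+01] [-9.32574171e-04 -9.99999281e-01  7.54046048e-04]
[0.5843, 0.1059, -6.2, 44.4, 28.4, [165.0, 67.0]]
[0.4645, 0.107, 0.2, 43.7, 28.7, [248.0, 69.0]]
[0.591, 0.1976, -9.4, 45.4, 28.9, [166.0, 131.0]]
[0.4656, 0.2045, -0.1, 43.7, 26.3, [248.0, 135.0]]
(((481.69134521484375, -291.76922607421875), (221.30978393554688, 278.3249206542969), 82.50502014160156), 862) 13.0333
```

View pics/w3.png

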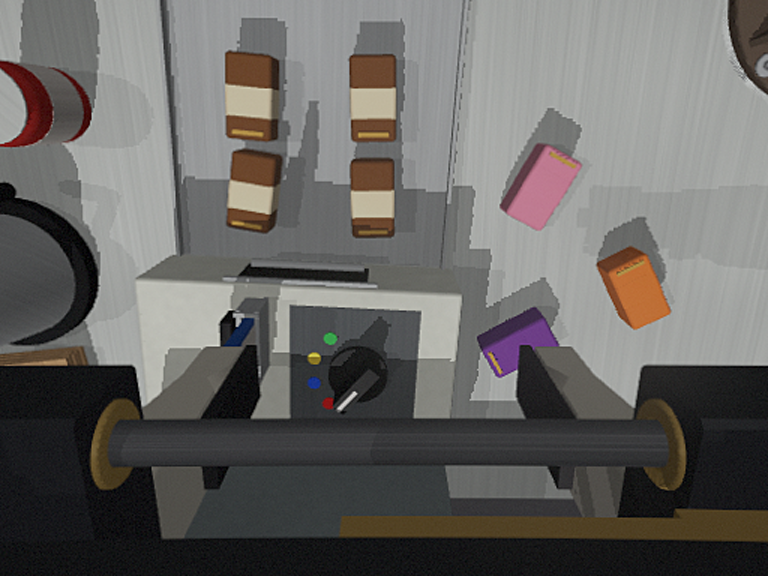

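Four brown bricks with cream bands, at (252,97), (373,99), (254,190) and (373,197). The pink (541,187), orange (633,287) and purple (518,343) blocks outside the tray are unbanded decoys. The knob is still at red. I'll pick the first brick.

```bash
cat >> h.py <<'E'
def where_tote():
    (x,y),(a,b),t=tote(grab('top'))[0]
    if a>b: t+=0; yaw=t if abs(((t+90)%180)-90)<45 else t-90
    L,S=max(a,b),min(a,b)
    ang=t if a>=b else t+90   # long axis direction
    ang=(ang+90)%180-90
    print('tote',round(x,1),round(y,1),round(ang,1),round(L),round(S))
    assert abs(L-280)<9 and abs(S-220)<8
    return np.array([x,y+1])/1000,ang
def intote(T,q):
    c,a=T;a=np.radians(a);return c+np.array([[np.cos(a),-np.sin(a)],[np.sin(a),np.cos(a)]])@np.array(q)
def pick(x,y,yaw,zt=.020,lift=.13):
    R=best([x,y,.13],180+yaw)
    robot.goto([x,y,.13],R);robot.move_gripper(.8)
    robot.servo_line([x,y,zt],speed=.15);print('F',np.round(robot.read_force(),1))
    robot.move_gripper(0);w0=robot.read_grip_width()*88
    robot.servo_line([x,y,lift],speed=.15);w=robot.read_grip_width()*88
    print('grip',round(w0,1),round(w,1),'pad',robot.read_finger_force());return 40<w<50
def place(q,z=.021):
    T=where_tote();p=intote(T,q);R=best([*p,.13],180+T[1])
    robot.servo_line([*p,.13],R,speed=.3);w=robot.read_grip_width()*88
    robot.dwell(.1);print('over tote',round(w,1))
    robot.servo_line([*p,z],speed=.12);print('F',np.round(robot.read_force(),1))
    robot.move_gripper(.62);robot.servo_line([*p,.15],speed=.2)
E
python3 - <<'E'
from h import *
g=grab('wrist')
b=max(bands(g),key=lambda b:b[0]+b[1]);print(b)
if pick(b[0],b[1],b[2]): place((.077,.055))
robot.goto([.45,.0,.42],best([.45,.0,.42],180))
g=grab('wrist');t=grab('top')
for b in bands(g):print(b)
save(t['im'],'t2.png');print(robot.read_t())
E
```

```text
[0.5911, 0.1976, -10.0, 45.2, 28.8, [166.0, 131.0]]
F [ 0.2  0.4 -0.4]
grip 44.6 45.0 pad 29.999845325946808
tote 481.6 -291.8 -7.5 278 221
over tote 45.0
F [0.  0.1 0.1]
[0.4645, 0.1066, -0.1, 42.9, 27.8, [249.0, 198.0]]
[0.5502, 0.1242, -3.7, 43.0, 28.1, [197.0, 208.0]]
[0.4661, 0.2052, -0.1, 43.1, 26.9, [249.0, 252.0]]
22.8
```

View pics/t2.png

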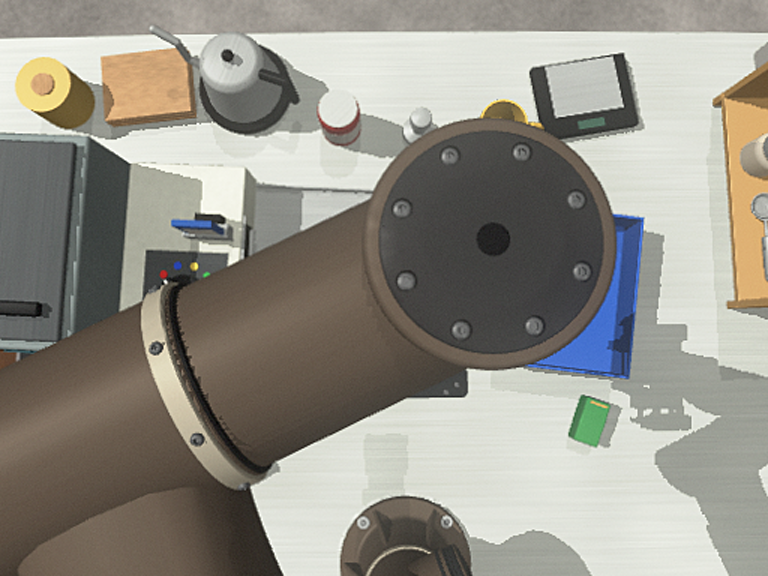

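One brick is in the tote. The arm blocks the top view here, but the wrist view shows that another brick has shifted from (.584,.106) to (.550,.124). I'll re-measure before each pick and use a narrower opening.

```bash
sed -i 's/robot.move_gripper(.8)/robot.move_gripper(.7)/' h.py
python3 - <<'E'
from h import *
V=[.45,.15,.42]
for q in((.077,-.055),(-.077,.055),(-.077,-.055)):
    robot.goto(V,best(V,180));g=grab('wrist');B=bands(g)
    for b in B:print(b)
    b=max(B,key=lambda b:b[0])
    if not(abs(b[3]-45)<5 and abs(b[4]-28)<5): print('odd');break
    if not pick(b[0],b[1],b[2]): print('miss');break
    try: place(q)
    except AssertionError: print('tote?');break
robot.goto(V,best(V,180));print(bands(grab('wrist')))
t=grab('top');save(t['im'],'t3.png');print(robot.read_t());where_tote()
V=[.40,-.20,.42];robot.goto(V,best(V,180));save(grab('wrist')['im'],'w4.png')
E
```

```text
[0.4644, 0.1066, 0.1, 43.9, 27.7, [249.0, 104.0]]
[0.5499, 0.1241, -4.2, 42.6, 28.7, [192.0, 115.0]]
[0.4658, 0.2049, 0.0, 44.5, 26.3, [248.0, 167.0]]
F [0.3 0.4 0.9]
grip 44.9 44.6 pad 29.998302161693573
tote 481.5 -292.1 -7.3 278 222
over tote 44.7
F [-0.4 -0.5 -0.8]
[0.4645, 0.1073, -0.0, 43.9, 27.8, [249.0, 104.0]]
[0.4655, 0.205, -0.1, 43.4, 28.0, [248.0, 167.0]]
F [-0.1  0.3  0.5]
grip 44.8 45.0 pad 29.956897795200348
tote 481.8 -291.8 -7.6 278 222
over tote 45.0
F [ 0.9 -0.3 -1. ]
[0.4642, 0.107, -0.0, 43.9, 27.8, [248.0, 104.0]]
F [0.1 0.4 0.4]
grip 44.8 44.9 pad 29.979275465011597
tote 481.9 -291.7 -7.5 279 221
over tote 44.9
F [-0.3 -0.  -1.2]
[]
53.125
tote 481.9 -291.7 -7.5 279 222
```

View pics/t3.png

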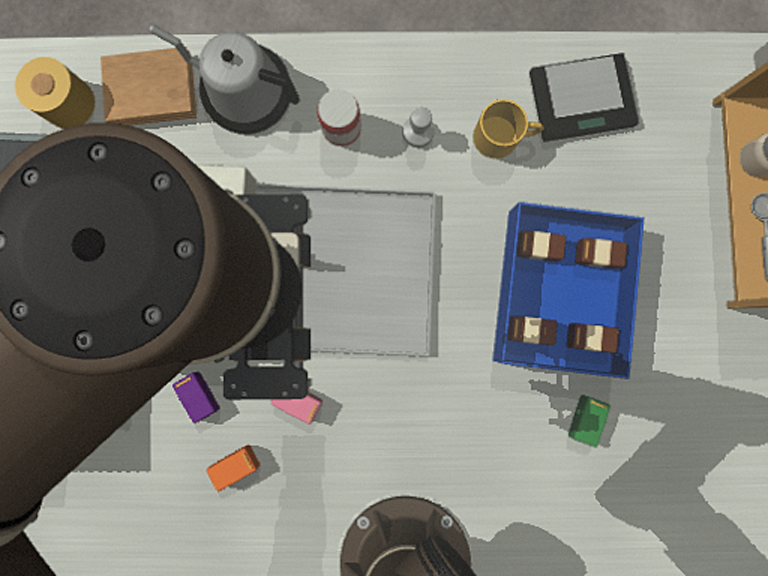

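All four bricks lie flat in the tote, at (541,245), (602,252), (532,330) and (593,337), and the tray is empty. The centre lane is clear for the card, so I'll check where it stands.

Run:
```python
from h import *
V=[.50,.25,.42];robot.goto(V,best(V,180));g=grab('wrist')
G=[g,dict(np.load('/tmp/w1.npz')),dict(np.load('/tmp/top.npz'))]
c,s=np.cos(YAW),np.sin(YAW);R=np.array([[c,-s],[s,c]])
print('expected',SEL+R@[.1,-.04])
for g in G:
    P=cloud(g);H=hsv(g)
    near=(np.abs(P[...,0]-.578)<.08)&(np.abs(P[...,1]-.322)<.07)
    m=near&(H[...,0]>100)&(H[...,0]<130)&(H[...,1]>120)
    q=(P[m][:,:2]-SEL)@R
    t=m&(P[...,2]>.204);qt=(P[t][:,:2]-SEL)@R*1000
    print('blue zmax',P[m][:,2].max(),'top face',len(qt),qt.min(0) if len(qt) else '',qt.max(0) if len(qt) else '')
    o=near&~m&(P[...,2]>.11);qo=P[o];print('other zmax pct',np.percentile(qo[:,2],[50,90,98]))
    hi=o&(P[...,2]>.15);print(len(P[hi]),((P[hi][:,:2]-SEL)@R*1000).round()[::40].tolist(),P[hi][::40,2].round(3).tolist())
save(G[0]['im'],'w5.png');print(robot.read_t())
```

```text
expected [0.57824822 0.32269193]
blue zmax 0.4613802218228553 top face 362 [  52.38358904 -109.04825032] [104.28429596 -22.14269185]
other zmax pct [0.14149375 0.46857809 0.47761582]
665 [[94.0, -66.0], [94.0, -52.0], [94.0, -42.0], [94.0, -45.0], [94.0, -22.0], [94.0, -22.0], [53.0, -112.0], [53.0, -113.0], [53.0, -109.0], [53.0, -110.0], [55.0, -110.0], [56.0, -112.0], [54.0, -109.0], [56.0, -109.0], [56.0, -106.0], [56.0, -112.0], [56.0, -106.0]] [0.155, 0.151, 0.151, 0.187, 0.15, 0.175, 0.425, 0.438, 0.461, 0.464, 0.467, 0.47, 0.467, 0.469, 0.468, 0.478, 0.474]
blue zmax 0.21231366111692362 top face 725 [ 94.11882691 -69.0566051 ] [105.01292351  -9.58555325]
other zmax pct [0.49585227 0.50829779 0.50980837]
3025 [[105.0, -10.0], [94.0, -23.0], [94.0, -24.0], [94.0, -36.0], [94.0, -43.0], [94.0, -57.0], [94.0, -65.0], [23.0, -76.0], [26.0, -87.0], [22.0, -75.0], [25.0, -86.0], [22.0, -74.0], [25.0, -85.0], [23.0, -73.0], [25.0, -85.0], [23.0, -73.0], [25.0, -84.0], [22.0, -74.0], [25.0, -85.0], [22.0, -76.0], [26.0, -84.0], [23.0, -76.0], [26.0, -85.0], [23.0, -77.0], [26.0, -86.0
[... 812 characters left out ...]
171, 0.491, 0.49, 0.492, 0.491, 0.492, 0.492, 0.494, 0.492, 0.495, 0.494, 0.495, 0.494, 0.494, 0.496, 0.495, 0.496, 0.496, 0.497, 0.495, 0.496, 0.496, 0.497, 0.498, 0.499, 0.498, 0.499, 0.499, 0.498, 0.5, 0.499, 0.5, 0.5, 0.501, 0.5, 0.501, 0.502, 0.502, 0.502, 0.502, 0.503, 0.504, 0.503, 0.503, 0.505, 0.504, 0.505, 0.505, 0.505, 0.505, 0.506, 0.507, 0.506, 0.506, 0.507, 0.508, 0.508, 0.508, 0.507, 0.508, 0.508, 0.509, 0.509, 0.509, 0.51, 0.51, 0.509, 0.51, 0.509, 0.51]
blue zmax 0.2128652767645849 top face 111 [ 94.56665929 -71.51987418] [105.58472673 -11.05287466]
other zmax pct [0.1371703  0.18008135 0.20725055]
96 [[105.0, -41.0], [95.0, -56.0], [95.0, -42.0]] [0.21, 0.19, 0.161]
56.2833
```

View pics/w5.png

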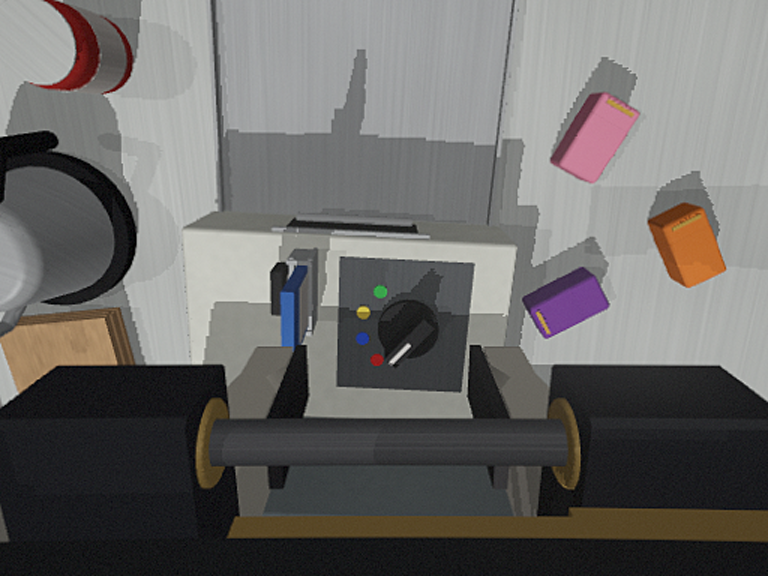

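The card stands where expected: its top face is at packer x 94–105 mm from the selector, and at (295,303) in the picture. I'll pull it out.

Run:
```python
from h import *
p=np.array([.5782,.3225]);R=best([*p,.30],177.1)
robot.goto([*p,.30],R);robot.move_gripper(.5)
robot.servo_line([*p,.155],speed=.12);print('F',np.round(robot.read_force(),1))
robot.move_gripper(0);print('w',robot.read_grip_width()*88,np.round(robot.read_force(),1))
for z in(.158,.162,.170,.19,.225):
    robot.servo_line([*p,z],speed=.03);print(z,np.round(robot.read_force(),1),round(robot.read_grip_width()*88,1))
robot.dwell(.3);print(robot.read_finger_force(),robot.read_t())
g=grab('scene');save(g['im'],'s2.png')
```

```text
F [-0.1 -0.5  0.1]
w 9.943956109301203 [-0.9  0.   1.1]
0.158 [ 1.5 -0.4 -4.9] 10.1
0.162 [ 0.3 -0.4 -1.6] 10.0
0.17 [-1.  -1.4  1.7] 9.8
0.19 [ 0.5 -0.6 -1.2] 9.9
0.225 [ 0.1 -1.  -0.2] 9.7
29.999191761016846 62.825
```

View pics/s2.png

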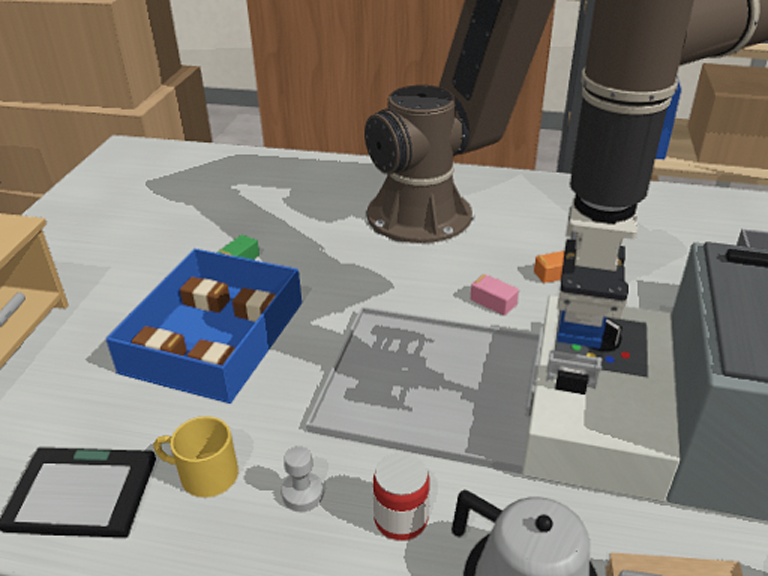

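The card is clear of the slot: its foot at (580,345) is above the holder at (575,360). I'll take it to the tote lane.

Run:
```python
from h import *
T=where_tote();a=np.radians(T[1])
ax=np.array([np.cos(a),np.sin(a),0]);ty=np.array([-np.sin(a),np.cos(a),0]);t=np.radians(15)
tilt=cv2.Rodrigues(-ax*t)[0];up=tilt@[0,0,1.];print(up,ty)
foot=np.array([*intote(T,(0,-.03)),.008])
tcp=foot+.055*up
hi=tcp+.14*np.array([0,0,1])
q0=np.array(robot.read_qpos());c=[]
for y in(90,270):
    R=tilt@down(np.degrees(a)+y);q=robot.ik(hi,R)
    if q is not None:c.append((np.abs(np.array(q)-q0).max(),y))
R=tilt@down(np.degrees(a)+min(c)[1]);print(c)
p=np.array([.5,.05,.225]);robot.servo_line(p,speed=.25)
robot.goto(hi,R);robot.dwell(.2);print('w',robot.read_grip_width()*88,robot.read_position()-hi)
robot.servo_line(tcp+[0,0,.02],speed=.12)
for dz in(.014,.008,.003,0):
    robot.servo_line(tcp+[0,0,dz],speed=.04);f=robot.read_force();print(dz,np.round(f,1))
    if f[2]>4:break
robot.move_gripper(.3);robot.servo_line(robot.read_position()+.12*up,speed=.12)
V=[.42,-.05,.42];robot.goto(V,best(V,180))
g=grab('scene');save(g['im'][150:280,60:220],'s3.png',4);print(robot.read_t())
V=[.45,.15,.42];robot.goto(V,best(V,180));where_tote()
g=grab('top');save(g['im'][120:260,310:450],'t4.png',4)
```

```text
tote 481.8 -291.6 -7.6 278 221
[0.03417912 0.25655231 0.96592583] [0.13205798 0.99124199 0.        ]
[(np.float64(56.04325790280675), 90), (np.float64(123.95674209719326), 270)]
w 9.955830693255509 [0.00051609 0.00066406 0.00018126]
0.014 [ 0.1 -0.3 -0.5]
0.008 [-0.1 -0.2 -0.9]
0.003 [ 0.  -0.2 -0.1]
0 [ 0.2  0.  -0.2]
71.15
tote 481.7 -292.0 -7.5 278 221
```

View pics/t4.png

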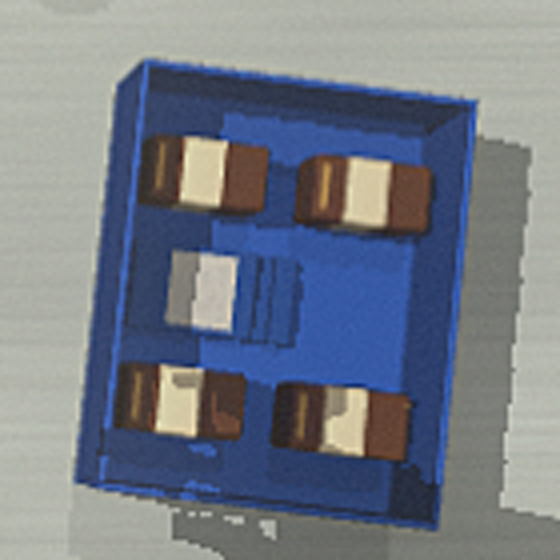

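The card lies flat between the four bricks, with its white patch at (205,290), and all five items are inside the tote. Now I'll turn the selector to yellow.

Run:
```python
from h import *
q0=np.array(robot.read_qpos());c=[]
for y0 in(90,-90):
    qs=[robot.ik([*kpose(a,.01,y0)[0],.115],kpose(a,.01,y0)[1]) for a in(48.8,-20)]
    print(y0,[None if q is None else round(q[5],1) for q in qs])
    if all(q is not None for q in qs) and abs(qs[0][5]-qs[1][5])<170: c.append((abs(qs[0][5]-q0[5]),y0))
y0=min(c)[1]
turn([48.8,40,25,10,-5,-20],.010,y0)
V=[.45,.2,.42];robot.goto(V,best(V,180))
g=grab('wrist');save(g['im'][130:290,190:340],'w6.png',3.5);print(robot.read_t(),np.round(robot.read_force(),1))
```

```text
90 [np.float64(-97.0), np.float64(-165.0)]
-90 [np.float64(83.0), np.float64(15.0)]
down F [ 0.2 -0.1 -0.1]
width mm 13.825018497606118 [-1.1  1.4  0.6]
40 F [-3.7  2.1  0.3] T [0.94 1.15 0.08]
25 F [-4.2  1.8  0.1] T [ 1.27  1.48 -0.15]
10 F [-4.4  4.5  1. ] T [1.59 1.68 0.05]
-5 F [-4.8  4.9  0.6] T [ 1.91  1.77 -0.05]
-20 F [-4.3  5.6 -0.1] T [ 2.21  1.69 -0.03]
82.5917 [0.  0.4 0. ]
```

View pics/w6.png

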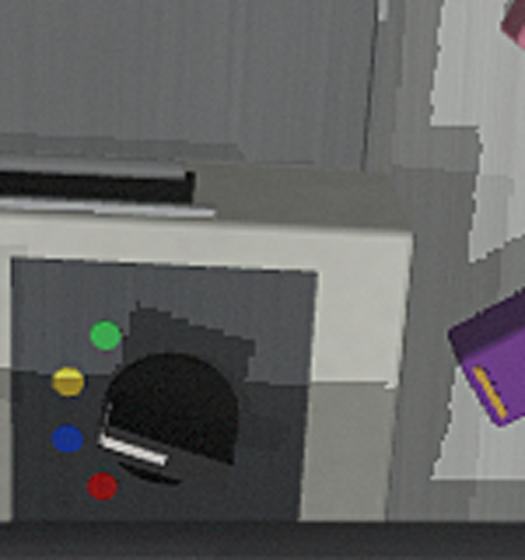

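The pointer runs from (165,460) to (103,440), about −18° in the world frame. Yellow is at −20° and blue at +14°, so the selector is at yellow.

Run:
```python
from h import *
where_tote();print(robot.job_done())
```

```text
tote 481.9 -291.8 -7.6 279 221
the job is handed in; nothing more can be done
None
```

I turned the selector to red, put all four bricks (four were present) and the batch card flat in the tote, then turned the selector to yellow and handed the job in at about 83 s; the mug, tin and tamper were not touched.

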